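# Open the clip-lid damp box at the potter's bench

## Robot

A 7-joint arm with a two-finger parallel gripper is mounted at the origin on the work surface. World frame = base frame: x ahead of the robot, y to its left, z up, the work surface at z = 0. Lengths are in m, angles in rad, forces in N, time in s.
With the tool pointing down it reaches from about 0.425 to 0.925 m from the base axis. Payload 6.8 kg.
Tool frame: the origin (TCP) lies midway between the tips of the shut fingers; the grasp point (between the pads) lies 19 mm behind it; z points along the fingers, y is the direction in which the jaws open and shut (so a half turn about z gives the same grasp; the last joint's range is limited). The gripper opens to 85 mm and grips with 20 to 120 N. Pads are 22 mm wide; open, the fingers measure 114 mm over their backs; the gripper's body (76 mm by 85 mm) begins 54 mm behind the grasp point. The pads swing forward as they close: fully open they stand 13 mm farther back than shut.
Start: joints at [1.029, 0.477, 0.022, 1.555, -0.011, 1.109, -0.083], TCP at [0.284, -0.612, 0.231] pointing down, gripper open.
Joint ranges: [-2.96, 2.96], [-0.34, 2.1], [-1.41, 1.46], [0.24, 2.44], [-1.37, 4.51], [0.17, 1.92], [-2.96, 2.96]. Speed limits (rad/s): [2.39, 2.39, 3.14, 3.14, 3.14, 3.14, 3.14].

## Interface

Orientations are given as a unit quaternion [w, x, y, z].
In Python, from station import bot, vision gives the robot as it stands.
- The arm moves only by the tool move_arm, never from a script. Its argument "increments" is text: rows parted by semicolons, each of 7 numbers parted by spaces: the opening, from 0 (shut) to 1 (fully open), then the shift along the world's x, y, z in mm, then the turn, a rotation vector about the world's x, y, z in rad. In form: grip x y z rx ry rz; .... A call has exactly 8 rows; each row shifts and turns the commanded pose from where the row before left it; what a row does not reach is not made up. A row lasts 1/8 s, in which the tool goes at most 62.5 mm and 10.7 degrees, less where a joint would pass 70% of its speed; a pose out of reach is approached as far as the arm can. A call with a gripper value outside its range is refused whole. The fingers move at their own pace and stop on an object; "newtons" is the grip in N (left out, the last holds). Time passes only in rows, so rows that do not move let the fingers close, or fill a call up. It gives the time, the measured TCP pose, the force and the opening at its end, in the units of the state.
- bot.get_obs(): the state, without advancing time (a new reading comes with each control period).
- vision.read_camera(name): name is "scene" or "top" or "wrist"; returns (picture, depth): 400x640x3 uint8, red, green, blue; 400x640 float32, m along the optical axis (not along the pixel's ray), 0 where there is no reading.
- vision.calibration(name): a dict with "fx", "fy", "cx", "cy" (pixels), "k1" (the pictures are not rectified: a ray, as slopes to the right and down, at radius r is drawn at 1 + k1 r^2 times it, then the intrinsics apply), "R" (3x3) and "t" (3): a world point X has camera coordinates R X + t; the wrist camera has in their place "hand_eye" (4x4, takes a point from camera to tool coordinates, whose origin is the TCP and whose axes are the flange's). Camera axes: x right, y down, z forward; pixel columns grow to the right and rows downward; lengths in m; the calibration is good to about 2 mm. A picture is of the moment at which its call begins: read the wrist's pose just before it. calibration takes no time and is no camera call.
- bot.hand_in(): hands the job in, once; it reports no verdict.
The state is a dict: "t": time; "q": joint angles; "joint_vel": joint speeds; "joint_torque": joint torques, N m; "eef_pos": TCP position; "tool_rot": TCP orientation; "contact_force": force on the tool from outside, world axes, zero at the start; "torque": the same for the moment, N m; "gripper_width": opening from 0.0 (shut) to 1.0 (fully open).
Only numpy, scipy, OpenCV 4.12 (cv2) and the standard library are available. Lean on these libraries where they do the work, as an engineer would, in place of code of your own. Each camera call takes 0.05 s, during which the arm holds its last target.

## Task

Open the damp box on the bench so that the pots in it can be taken out for turning: flip both bale clips fully off the lid, then lift the lid off by its handle and set it down gently, handle up and flat, on the empty ware board. Leave the pots in the box and the two beakers on the bench where they stand.

Things in the scene. Friction and masses are not known exactly. Their poses are not given: they have to be found in the camera images.
- box: Damp box: white plastic tote, fixed on the bench, left or right of the robot's centre line. Outside 160 mm along its x, 230 along its y, 140 high, walls 4; two 78 mm tall beakers stand inside on a plaster slab 26 mm up. Origin: centre of the underside, z up. On each short end (+y, -y) a bale clip is hinged about the box's x, 130 mm from its centre, 100 mm above the bench.
- lid: Grey plastic lid, 0.35 kg, 174 mm along x, 244 along y; axes as the box's while on it. Origin: centre of the plane of its skirt's lower edge, z up; flat top 20 mm above. The 14 mm skirt goes outside the rim with 2 mm play: lift straight up. On the box the origin is 126 mm above the bench; set down on the board it is level with the board's top face.
- lid_handle (a point): Centre of the grip bar of the lid's bridge handle, 53 mm above the lid's origin. Bar 114 mm long along the lid's y, 18 wide, 14 high, with 26 mm free under it down to the lid's top, between two feet 50 mm either side of the centre. Grip it across its 18 mm.
- clip_a (a joint): Clip at the box's +y end, 76 mm wide: 0 = closed, lip over the lid's edge; grows as it swings outward and down to 2.2 = fully open, hanging beside the box. Over-centre spring: pulls shut below 0.45 rad (0.45 N m at 0, about 8 N on the tab, fading to 0 at 0.45); beyond that it throws itself open to 2.2 within half a second, and stays. The lip is clear of the lid from 0.4.
- clip_b (a joint): The same for the equal clip at the box's -y end.
- clip_a_tab (a point): Middle of clip a's finger tab; moves with it. Closed: 134.5 mm from the box's centre along +y, 165 mm above the bench. The tab, 60 mm wide, 6 thick, rises from the lip (flat top 152 mm above the bench, reaching 14 mm in over the lid's edge) to 183 mm, leaning 0.35 rad outward. Pushed outward from the lid's side, some 40 mm near its foot, it snaps open.
- clip_b_tab (a point): The same point on clip b, on the box's -y side.
- board: Empty ware board, fixed, on the other side from the box: plain wood, 300 mm square, 18 mm thick, lying flat. Origin: centre of the underside.
- pot_in_a: Beaker in the box (76 mm wide, 78 tall), under the lid at first. Origin: centre of its foot.
- pot_in_b: The other beaker in the box, the same.
- beaker_a: Unfired clay beaker on the bench beyond the work, 84 mm wide, 95 tall. Origin: centre of its foot. Bystander.
- beaker_b: A second such beaker. Bystander.

How it is judged:
By the outcome, as a careful person would: the job done as asked, in the order asked, and still so for the second after the job is handed in, with the robot touching nothing.
It also fails if it takes over 51 s, if anything falls off the work surface, if the arm or the gripper's body presses on something with over 40 N, if the wrist force passes 120 N, or if a joint passes its speed limit or range.

## Working session

There is one attempt and no reset: what is moved stays moved. The work goes in short steps, Python scripts to look and compute and a tool call to move; the robot and the scene stay as the last step left them, time stands still between calls to the robot, and variables do not carry over. Pictures are saved under pics/ and viewed, and the job is handed in when it is done.

Besides the shell and the picture viewer there is one more tool, called after "Emit:" in YAML: its name, and indented under it one key for each argument. move_arm: Moves the arm, as the interface text tells. Its arguments: {"type":"object","properties":{"increments":{"type":"string"},"newtons":{"type":"number"}},"required":["increments"]}

```bash
ls; mkdir -p pics
python3 - <<'E'
from station import bot, vision
import cv2
o=bot.get_obs(); print({k:(v if not hasattr(v,'__len__') else [round(float(x),3) for x in v]) for k,v in o.items()})
import numpy as np
for n in ["scene","top"]:
    p,d=vision.read_camera(n); cv2.imwrite(f"pics/{n}0.png",p[:,:,::-1]); np.save(f"{n}0.npy",d)
    c=vision.calibration(n); print(n,c)
print(vision.calibration("wrist"))
E
```

```text
pics
{'t': 0.0, 'q': [1.029, 0.478, 0.022, 1.556, -0.012, 1.109, -0.083], 'joint_vel': [-0.0, -0.001, 0.001, 0.0, -0.001, -0.001, 0.0], 'joint_torque': [0.001, -59.645, 1.608, -28.12, 0.012, 0.009, -0.0], 'eef_pos': [0.283, -0.612, 0.23], 'tool_rot': [-0.001, 0.977, 0.215, -0.0], 'contact_force': [-0.131, -0.88, -0.742], 'torque': [-0.007, 0.07, 0.024], 'gripper_width': 1.0003373613935602}
scene {'fx': 383.79959127314436, 'fy': 383.79959127314436, 'cx': 326.22286896318025, 'cy': 201.14408561571466, 'k1': -0.04517427383579952, 'R': array([[-0.71500052,  0.69911687, -0.00314159],
       [ 0.54494522,  0.55449992, -0.62893922],
       [-0.43796001, -0.45140386, -0.77744812]]), 't': array([ 0.43378615, -0.26967083,  1.31210353])}
top {'fx': 377.1070910459498, 'fy': 377.1070910459498, 'cx': 316.19780916922326, 'cy': 199.24931410169248, 'k1': -0.0013998409785389147, 'R': array([[-0.01622743, -0.9997628 , -0.01452634],
       [-0.99609904,  0.01742486, -0.08650475],
       [ 0.08673735,  0.01306592, -0.99614553]]), 't': array([0.03083192, 0.62657171, 1.09397133])}
{'fx': 329.3696403851664, 'fy': 329.3696403851664, 'cx': 323.20265949828206, 'cy': 199.2606334986862, 'k1': -0.06426580524702258, 'hand_eye': array([[-6.89018276e-04, -9.62954770e-01, -2.69662078e-01,
         6.83359344e-02],
       [ 9.99999703e-01, -5.70703675e-04, -5.17151862e-04,
         9.83816343e-04],
       [ 3.44096713e-04, -2.69662355e-01,  9.62954878e-01,
        -1.44095053e-01],
       [ 0.00000000e+00,  0.00000000e+00,  0.00000000e+00,
         1.00000000e+00]])}
```

View pics/scene0.png

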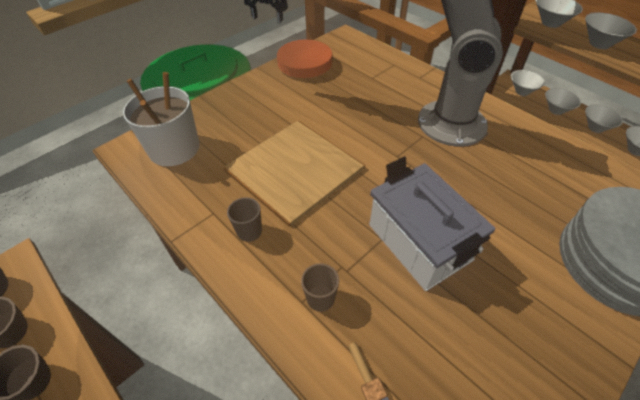

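View pics/top0.png

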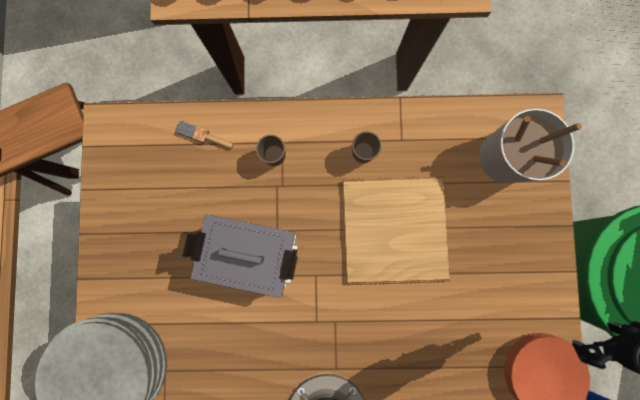

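The scene and top views show the box on the left (+y, top view around (243,256)) with its long axis nearly across. The ware board is on the right at about (396,231), and the beakers are beyond at (271,150) and (366,146). I'll measure with enlarged crops and depth.

```bash
cat > h.py <<'E'
import numpy as np, cv2
from station import bot, vision
def cam(n,obs=None):
    c=vision.calibration(n)
    if n!="wrist": return c,c["R"],c["t"]
    from scipy.spatial.transform import Rotation as Ro
    w,x,y,z=obs["tool_rot"]; M=np.eye(4); M[:3,:3]=Ro.from_quat([x,y,z,w]).as_matrix(); M[:3,3]=obs["eef_pos"]
    W=np.linalg.inv(M@c["hand_eye"]); return c,W[:3,:3],W[:3,3]
def rays(c,uv):
    uv=np.asarray(uv,float).reshape(-1,2); K=np.array([[c["fx"],0,c["cx"]],[0,c["fy"],c["cy"]],[0,0,1]])
    p=cv2.undistortPoints(uv.reshape(-1,1,2),K,np.array([c["k1"],0,0,0.])).reshape(-1,2)
    return np.c_[p,np.ones(len(p))]
def at_z(C,uv,z):
    c,R,t=C; r=rays(c,uv)@R; o=-R.T@t; s=(z-o[2])/r[:,2]; return o+r*s[:,None]
def cloud(C,d):
    c,R,t=C; v,u=np.mgrid[:400,:640]; r=rays(c,np.c_[u.ravel(),v.ravel()]); P=(r*d.reshape(-1,1)-t)@R
    P[d.ravel()==0]=np.nan; return P.reshape(400,640,3)
def proj(C,X):
    c,R,t=C; p=np.atleast_2d(X)@R.T+t; s=p[:,:2]/p[:,2:]; r2=(s**2).sum(1,keepdims=True); s=s*(1+c["k1"]*r2)
    return s*[c["fx"],c["fy"]]+[c["cx"],c["cy"]]
E
python3 - <<'E'
from h import *
C=cam("top"); d=np.load("top0.npy"); P=cloud(C,d); Z=P[:,:,2]
def rect(m,name):
    n,l,s,_=cv2.connectedComponentsWithStats(m.astype(np.uint8)); 
    i=1+np.argmax(s[1:,4]); q=P[l==i]; r=cv2.minAreaRect((q[:,:2]*1000).astype(np.float32)); print(name,s[i],r,np.median(q[:,2]))
roi=np.zeros((400,640),bool); roi[190:320,170:320]=1
rect(roi&(abs(Z-.146)<.008),"lid")
rect(roi&(abs(Z-.18)<.02)&(Z>.165),"handle")
roi[:]=0; roi[150:320,325:480]=1
rect(roi&(abs(Z-.018)<.006),"board")
for u,v in [(243,256),(230,240),(396,231),(320,320),(240,254)]: print(u,v,P[v,u])
img=cv2.imread("pics/top0.png")
cv2.imwrite("pics/top0c.png",cv2.resize(img[195:320,170:320],None,fx=5,fy=5,interpolation=cv2.INTER_CUBIC)[:600])
# board corners/beakers
for nm,uv,z in [("beakA",(271,145),.095),("beakB",(366,142),.095)]: print(nm,at_z(C,uv,z))
E
```

```text
lid [ 191  214  104   84 5916] ((471.4590148925781, 214.80581665039062), (261.4498291015625, 174.56759643554688), 77.54180908203125) 0.14626887009473877
handle [218 249  45  15 328] ((471.8800964355469, 215.07937622070312), (114.41307830810547, 18.130346298217773), 77.40389251708984) 0.18547357375834264
board [  343   177   107   108 10506] ((533.5462036132812, -213.97637939453125), (310.5096435546875, 300.87652587890625), 1.090951681137085) 0.017850826523669386
243 256 [0.47263997 0.20514317 0.1871478 ]
230 240 [0.51257659 0.24854596 0.1445301 ]
396 231 [ 0.5291019  -0.21486631  0.01822042]
320 320 [ 0.2694111   0.01520576 -0.00252238]
240 254 [0.47763867 0.21321704 0.18494311]
beakA [[0.7776579  0.14495924 0.095     ]]
beakB [[ 0.7809988  -0.12396769  0.095     ]]
```

View pics/top0c.png

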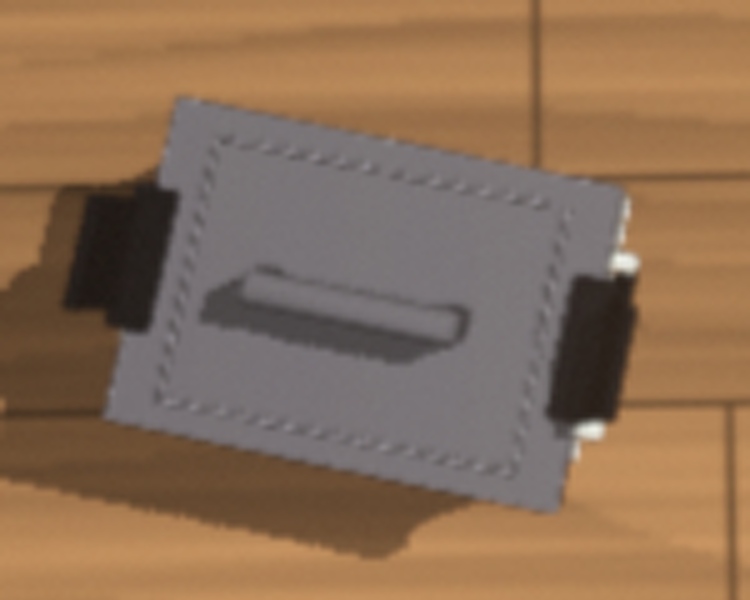

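Emit:
move_arm:
  increments: "0 30 42 5 0 0 0.057; 0 34 46 5 0 0 0.057; 0 34 46 5 0 0 0.057; 0 34 46 5 0 0 0.057; 0 34 46 5 0 0 0.057; 0 34 46 5 0 0 0.057; 0 34 46 5 0 0 0.057; 0 34 46 5 0 0 0.057"
  newtons: 40

```text
t: 1.1
eef_pos: [0.5524, -0.2469, 0.2712]
tool_rot: [-0.0, 0.902, 0.431, -0.0]
contact_force: [0.2, -0.6, 1.4]
gripper_width: -0.001
```

```bash
cat > st.py <<'E'
from h import *
from scipy.spatial.transform import Rotation as Ro
def st():
    o=bot.get_obs(); w,x,y,z=o["tool_rot"]; R=Ro.from_quat([x,y,z,w]).as_matrix()
    print("t %.2f"%o["t"],"p",np.round(np.array(o["eef_pos"])*1000,1),"toolz",np.round(R[:,2],3),"yaw of tool y deg",round(np.degrees(np.arctan2(R[1,1],R[0,1])),2),"F",np.round(o["contact_force"],1),"T",np.round(o["torque"],2),"q",np.round(o["q"],2),"g",round(o["gripper_width"],3)); return o
if __name__=="__main__": st()
E
python3 st.py
python3 - <<'E'
from h import *
C=cam("top"); d=np.load("top0.npy"); P=cloud(C,d)
img=cv2.imread("pics/top0.png"); cv2.imwrite("pics/board.png",cv2.resize(img[170:295,335:460],None,fx=4.8,fy=4.8,interpolation=cv2.INTER_CUBIC))
E
```

```text
t 1.10 p [ 552.4 -246.9  271.2] toolz [-0.  0. -1.] yaw of tool y deg -38.92 F [ 0.2 -0.6  1.4] T [-0.02 -0.03  0.01] q [ 0.5   0.34 -0.23  1.67  0.08  1.14 -0.44] g -0.001
```

View pics/board.png

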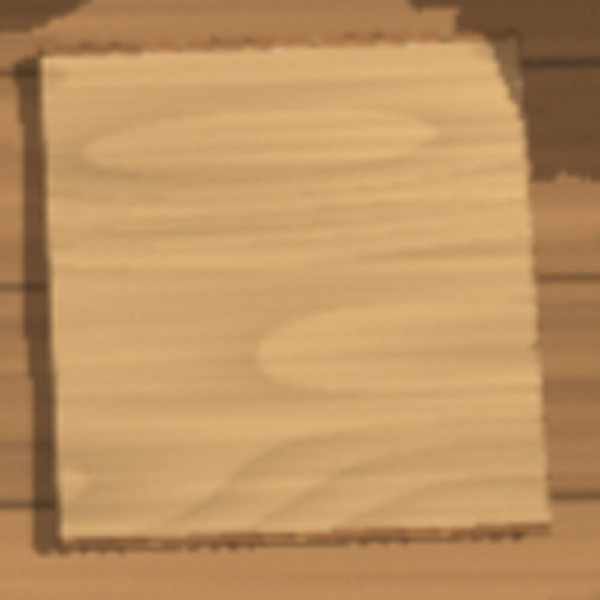

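Board corners in the crop: (42,55), (520,40), (550,525), (60,540).

Run:
```python
from h import *
C=cam("top"); uv=np.array([(42,55),(520,40),(550,525),(60,540)])/4.8+[334.6,169.6]
X=at_z(C,uv,.018); print(np.round(X*1000,1), X.mean(0)); e=np.roll(X,-1,0)-X; print(np.linalg.norm(e,axis=1),np.degrees(np.arctan2(e[:,1],e[:,0])))
```

```text
[[ 681.3  -62.2   18. ]
 [ 685.3 -360.7   18. ]
 [ 386.5 -365.5   18. ]
 [ 381.8  -66.5   18. ]] [ 0.53375056 -0.21371086  0.018     ]
[0.29857316 0.29883749 0.29905097 0.29950333] [ -89.22806546 -179.08690937   90.89965652    0.82151324]
```

Emit:
move_arm:
  increments: "0 -13 46 -1 0 0 0.057; 0 -13 46 -1 0 0 0.057; 0 -13 46 -1 0 0 0.057; 0 -13 46 -1 0 0 0.057; 0 -13 46 -1 0 0 0.057; 0 -13 46 -1 0 0 0.057; 0 -13 46 -1 0 0 0.057; 0 -11 42 -4 0 0 0.060"

```text
t: 2.1
eef_pos: [0.4489, 0.117, 0.2603]
tool_rot: [0.0, 0.78, 0.625, 0.0]
contact_force: [0.1, 0.2, 0.2]
gripper_width: -0.006
```

Run:
```python
from st import *
o=st(); C=cam("wrist",o); p,d=vision.read_camera("wrist"); np.save("w1.npy",d)
P=cloud(C,d); b=p[:,:,::-1].copy(); cv2.imwrite("pics/w1.png",b)
cc=np.array([.4719,.2151]);u=np.array([.2181,.9759]);v=np.array([.9759,-.2181])
Q=P.reshape(-1,3); L=np.c_[(Q[:,:2]-cc)@v,(Q[:,:2]-cc)@u,Q[:,2]]*1000
def sl(m,t): print(t,m.sum(), np.round(np.nanpercentile(L[m],[3,50,97],axis=0),1).tolist())
for z in (157,162,167,172,177,182): sl((abs(L[:,2]-z)<2)&(L[:,1]<-90)&(abs(L[:,0])<60),f"tab z{z}")
sl((L[:,2]>180)&(L[:,2]<192)&(abs(L[:,1])<80)&(abs(L[:,0])<40),"handle")
sl((abs(L[:,2]-146)<4)&(abs(L[:,1])<130)&(abs(L[:,0])<100),"lid")
```

```text
t 2.10 p [448.9 117.  260.3] toolz [ 0. -0. -1.] yaw of tool y deg -12.59 F [0.1 0.2 0.2] T [-0.   -0.04  0.08] q [ 0.12  0.14 -0.55  1.98  0.08  1.05 -0.69] g -0.006
tab z157 255 [[-26.2, -129.3, 155.1], [1.8, -128.1, 157.0], [29.1, -126.8, 158.9]]
tab z162 276 [[-25.8, -131.3, 160.2], [1.7, -129.9, 162.0], [29.9, -128.9, 163.9]]
tab z167 199 [[-26.3, -132.9, 165.1], [5.6, -131.6, 166.6], [29.8, -130.5, 168.8]]
tab z172 176 [[-26.7, -134.8, 170.1], [12.3, -133.6, 172.0], [29.8, -132.5, 173.8]]
tab z177 151 [[-26.7, -136.2, 175.1], [15.1, -135.2, 176.6], [30.1, -133.9, 178.6]]
tab z182 110 [[-27.8, -142.9, 180.4], [24.3, -136.4, 182.8], [31.0, -135.2, 183.9]]
handle 4000 [[-7.0, -52.5, 183.1], [1.3, -10.3, 186.9], [9.7, 27.9, 188.6]]
lid 43476 [[-80.4, -111.7, 146.1], [0.2, -31.9, 147.5], [83.0, 38.0, 149.1]]
```

View pics/w1.png

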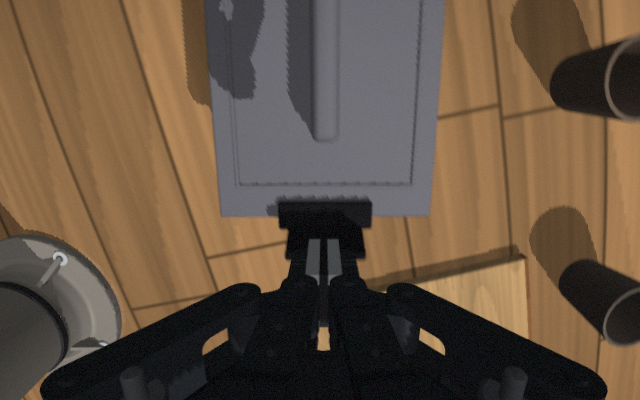

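Wrist view: tab at about (325,212), handle end at (326,135), which matches the model within about 2 mm. I'll descend beside the near tab.

Emit:
move_arm:
  increments: "0 0 0 -20 0 0 0; 0 0 0 -20 0 0 0; 0 0 0 -20 0 0 0; 0 0 0 -18 0 0 0; 0 0 0 -12 0 0 0; 0 0 0 -10 0 0 0; 0 0 0 0 0 0 0; 0 -2 -8 0 0 0 0"

```text
t: 3.15
eef_pos: [0.4481, 0.1079, 0.1608]
tool_rot: [0.0, 0.781, 0.625, 0.001]
contact_force: [0.1, -0.6, 0.1]
gripper_width: -0.002
```

Emit:
move_arm:
  increments: "0 -1 -5 0 0 0 0; 0 -1.5 -7 0 0 0 0; 0 -1.5 -7 0 0 0 0; 0 -1.5 -7 0 0 0 0; 0 -1.5 -7 0 0 0 0; 0 -1.5 -7 0 0 0 0; 0 -1.5 -7 0 0 0 0; 0 0 0 0 0 0 0"

```text
t: 4.15
eef_pos: [0.4372, 0.059, 0.1601]
tool_rot: [0.0, 0.782, 0.624, -0.001]
contact_force: [0.3, -0.5, -0.3]
gripper_width: 0.005
```

```bash
python3 st.py
```

```text
t 4.15 p [437.2  59.  160.1] toolz [-0.001 -0.001 -1.   ] yaw of tool y deg -12.83 F [ 0.3 -0.5 -0.3] T [ 0.02 -0.   -0.02] q [ 0.18  0.23 -0.51  2.13  0.15  0.82 -0.65] g 0.005
```

Emit:
move_arm:
  increments: "0 0 0 30 0 0 0; 0 0 0 40 0 0 0; 0 9.5 42 20 0 0 0; 0 9.5 42 10 0 0 0; 0 9.5 42 0 0 0 0; 0 9.5 43 0 0 0 0; 0 9.5 43 0 0 0 0; 0 9 42 0 0 0 0.004"

```text
t: 5.15
eef_pos: [0.4945, 0.3153, 0.2599]
tool_rot: [0.0, 0.78, 0.626, -0.0]
contact_force: [0.7, 0.0, -0.3]
gripper_width: 0.002
```

Run:
```python
from st import *
o=st()
for n in ["top","scene"]:
    p,d=vision.read_camera(n); np.save(n+"1.npy",d); b=p[:,:,::-1]
    b=b[195:320,170:320] if n=="top" else b[130:310,340:520]
    cv2.imwrite(f"pics/{n}1.png",cv2.resize(b,None,fx=3.3,fy=3.3,interpolation=cv2.INTER_CUBIC))
```

```text
t 5.15 p [494.5 315.3 259.9] toolz [-0.    -0.001 -1.   ] yaw of tool y deg -12.52 F [ 0.7  0.  -0.3] T [ 0.   -0.01  0.05] q [-0.19  0.37 -0.63  1.71  0.24  1.14 -1.1 ] g 0.002
```

View pics/top1.png

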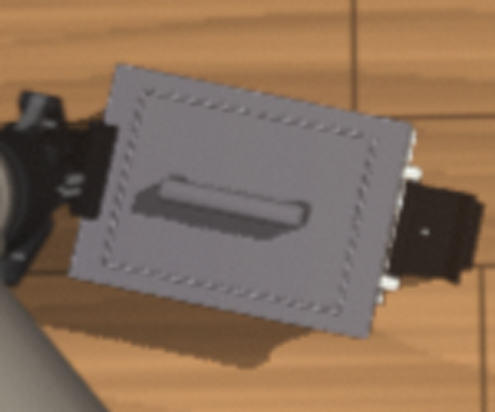

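View pics/scene1.png

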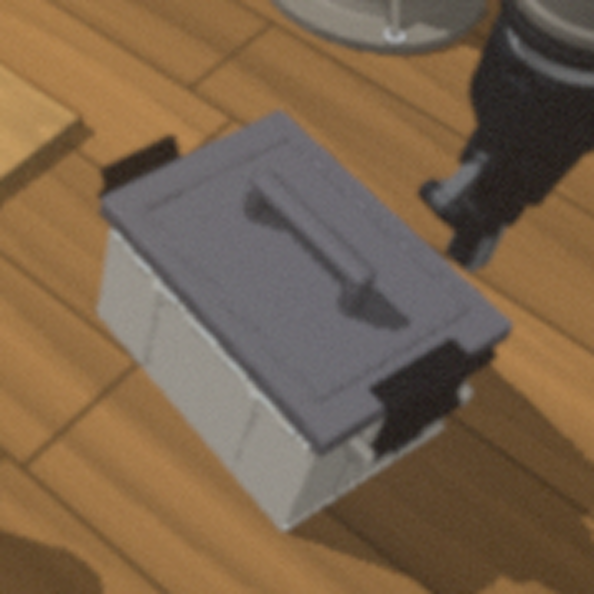

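Run:
```python
from h import *
C=cam("scene"); print(proj(C,[.4945,.3153,.26]), "expect crop", (proj(C,[.4945,.3153,.26])-[340,130])*3.3)
cc=np.array([.4719,.2151]);u=np.array([.2181,.9759]);v=np.array([.9759,-.2181])
P=cloud(cam("top"),np.load("top1.npy")).reshape(-1,3); L=np.c_[(P[:,:2]-cc)@v,(P[:,:2]-cc)@u,P[:,2]]*1000
for a in range(-200,-120,8):
    m=(abs(L[:,0])<15)&(L[:,1]>=a)&(L[:,1]<a+8); print(a,m.sum(),np.round(np.median(L[m,2]),1))
```

```text
[[478.33452835 206.78256042]] expect crop [[456.50394355 253.38244938]]
-200 27 -0.0
-192 30 50.8
-184 32 88.2
-176 29 79.6
-168 33 79.7
-160 30 85.9
-152 34 91.5
-144 34 97.9
-136 33 105.1
-128 29 106.9
```

Clip b is hanging open, with the tab at 80–90 mm height and outside the box. Now clip a.

Emit:
move_arm:
  increments: "0 0 0 -20 0 0 0; 0 0 0 -20 0 0 0; 0 0 0 -20 0 0 0; 0 0 0 -18 0 0 0; 0 0 0 -12 0 0 0; 0 0 0 -10 0 0 0; 0 0 0 0 0 0 0; 0 1.5 7 0 0 0 0"

```text
t: 6.25
eef_pos: [0.4962, 0.3215, 0.1608]
tool_rot: [0.0, 0.78, 0.626, 0.0]
contact_force: [1.1, 0.1, 0.5]
gripper_width: 0.002
```

Emit:
move_arm:
  increments: "0 1.5 6 0 0 0 0; 0 1.5 7 0 0 0 0; 0 1.5 7 0 0 0 0; 0 1.5 7 0 0 0 0; 0 1.5 7 0 0 0 0; 0 1.5 7 0 0 0 0; 0 1.5 7 0 0 0 0; 0 0.5 2 0 0 0 0"

```text
t: 7.25
eef_pos: [0.5067, 0.3733, 0.1608]
tool_rot: [-0.001, 0.779, 0.626, 0.001]
contact_force: [-0.2, 0.2, 1.0]
gripper_width: 0.001
```

```bash
python3 st.py
```

```text
t 7.25 p [506.7 373.3 160.8] toolz [ 0.001  0.002 -1.   ] yaw of tool y deg -12.43 F [-0.2  0.2  1. ] T [-0.03 -0.06  0.03] q [-0.31  0.54 -0.58  1.71  0.34  1.   -1.23] g 0.001
```

Emit:
move_arm:
  increments: "0 0 0 30 0 0 0; 0 0 0 40 0 0 0; 0 0 0 30 0 0 0; 0.6 -7 -32 0 0 0 0; 0.6 -7 -32 0 0 0 0; 0.6 -7 -32 0 0 0 0; 0.6 -7 -32 0 0 0 0; 0.6 -7 -30 0 0 0 -0.003"

```text
t: 8.25
eef_pos: [0.4717, 0.2131, 0.2607]
tool_rot: [0.0, 0.781, 0.625, 0.001]
contact_force: [-0.6, -0.4, 0.3]
gripper_width: 0.599
```

Run:
```python
from st import *
o=st()
p,d=vision.read_camera("top"); np.save("top2.npy",d)
p2,d2=vision.read_camera("scene")
cv2.imwrite("pics/s2.png",cv2.resize(np.hstack([p[195:320,170:320,::-1],cv2.resize(p2[130:310,340:520,::-1],(125,125))]),None,fx=2.9,fy=2.9,interpolation=cv2.INTER_CUBIC))
cc=np.array([.4719,.2151]);u=np.array([.2181,.9759]);v=np.array([.9759,-.2181])
P=cloud(cam("top"),d).reshape(-1,3); L=np.c_[(P[:,:2]-cc)@v,(P[:,:2]-cc)@u,P[:,2]]*1000
for a in range(120,200,8):
    m=(abs(L[:,0])<15)&(L[:,1]>=a)&(L[:,1]<a+8); print(a,m.sum(),np.round(np.median(L[m,2]),1))
e=np.array(o["eef_pos"])[:2]-cc; print("tcp local",e@v*1000,e@u*1000)
```

```text
t 8.25 p [471.7 213.1 260.7] toolz [ 0.001  0.001 -1.   ] yaw of tool y deg -12.65 F [-0.6 -0.4  0.3] T [ 0.02  0.04 -0.01] q [-0.01  0.24 -0.62  1.86  0.16  1.08 -0.91] g 0.599
120 0 nan
128 0 nan
136 1 101.4
144 0 nan
152 0 nan
160 0 nan
168 0 nan
176 0 nan
184 0 nan
192 0 nan
tcp local 0.24271827274731841 -2.0321496573305664
  return _methods._mean(a, axis=axis, dtype=dtype,
  ret = ret.dtype.type(ret / rcount)
```

View pics/s2.png

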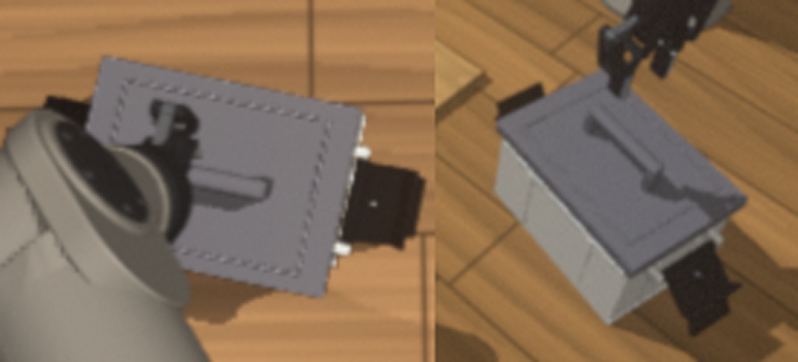

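Both clips hang open: the near one is at right in the scene crop and the far one is swung out in the top view. The lid and handle are unmoved, so I'll descend and grip.

Emit:
move_arm:
  increments: "0.6 0.5 2 -20 0 0 0; 0.6 0 0 -20 0 0 0; 0.6 0 0 -20 0 0 0; 0.6 0 0 -18 0 0 0; 0.6 0 0 -13 0 0 0; 0.6 0 0 -9 0 0 0; 0.6 0 0 0 0 0 0; 0.6 0 0 0 0 0 0"

```text
t: 9.35
eef_pos: [0.4726, 0.2158, 0.1608]
tool_rot: [0.0, 0.781, 0.625, 0.0]
contact_force: [-0.4, 0.2, -0.2]
gripper_width: 0.6
```

Emit:
move_arm:
  increments: "0.2 0 0 0 0 0 0; 0 0 0 0 0 0 0; 0 0 0 0 0 0 0; 0 0 0 0 0 0 0; 0 0 0 0 0 0 0; 0 0 0 0 0 0 0; 0 0 0 0 0 0 0; 0 0 0 0 0 0 0"
  newtons: 50

```text
t: 10.35
eef_pos: [0.4727, 0.2156, 0.1609]
tool_rot: [0.0, 0.781, 0.625, 0.0]
contact_force: [-0.0, -0.5, 5.4]
gripper_width: 0.2
```

```bash
python3 st.py
```

```text
t 10.35 p [472.7 215.6 160.9] toolz [ 0.001  0.    -1.   ] yaw of tool y deg -12.67 F [-0.  -0.5  5.4] T [-0.25  0.07 -0.03] q [-0.06  0.37 -0.59  1.96  0.26  0.89 -1.01] g 0.2
```

Emit:
move_arm:
  increments: "0 0 0 4 0 0 0; 0 0 0 6 0 0 0; 0 0 0 8 0 0 0; 0 0 0 10 0 0 0; 0 0 0 12 0 0 0; 0 0 0 15 0 0 0; 0 0 0 15 0 0 0; 0 0 0 10 0 0 0"

```text
t: 11.35
eef_pos: [0.4725, 0.2157, 0.2417]
tool_rot: [0.0, 0.781, 0.625, 0.001]
contact_force: [-0.0, 0.7, -4.3]
gripper_width: 0.198
```

Run:
```python
from st import *
o=st(); p,d=vision.read_camera("scene")
cv2.imwrite("pics/s3.png",cv2.resize(p[80:320,300:560,::-1],None,fx=2.4,fy=2.4))
```

```text
t 11.35 p [472.5 215.7 241.7] toolz [ 0.001  0.001 -1.   ] yaw of tool y deg -12.66 F [-0.   0.7 -4.3] T [ 0.07  0.02 -0.02] q [-0.02  0.27 -0.62  1.88  0.18  1.05 -0.93] g 0.198
```

View pics/s3.png

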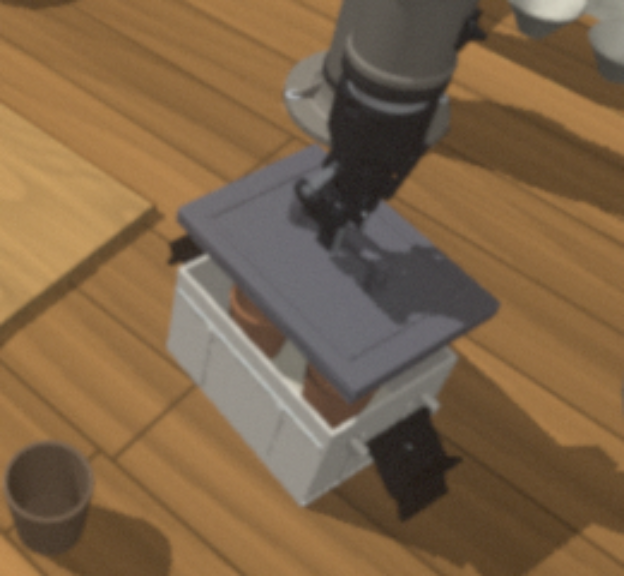

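Lid is off, level and well above the rim, and the pots stand inside. Next, carry it over the board.

Emit:
move_arm:
  increments: "0 3 -10 3 0 0 0.01; 0 6 -20 3 0 0 0.015; 0 10 -30 3 0 0 0.015; 0 10 -32 1 0 0 0.015; 0 10 -32 0 0 0 0.015; 0 10 -32 0 0 0 0.016; 0 8 -32 0 0 0 0.016; 0 4 -32 0 0 0 0.016"

```text
t: 12.4
eef_pos: [0.5331, -0.0066, 0.2496]
tool_rot: [-0.0, 0.743, 0.67, -0.001]
contact_force: [-0.9, 0.2, -4.3]
gripper_width: 0.203
```

Emit:
move_arm:
  increments: "0 0 -32 0 0 0 0.016; 0 0 -32 0 0 0 0.016; 0 0 -32 0 0 0 0.016; 0 0 -32 0 0 0 0.016; 0 0 -32 0 0 0 0.016; 0 0 -25 0 0 0 0.016; 0 0 -16 0 0 0 0.015; 0 0 -8 0 0 0 0.007"

```text
t: 13.4
eef_pos: [0.5323, -0.2153, 0.2495]
tool_rot: [-0.001, 0.702, 0.712, -0.001]
contact_force: [0.1, 0.1, -4.6]
gripper_width: 0.201
```

```bash
python3 st.py
```

```text
t 13.40 p [ 532.3 -215.3  249.5] toolz [-0.002  0.    -1.   ] yaw of tool y deg 0.76 F [ 0.1  0.1 -4.6] T [-0.    0.04 -0.02] q [ 0.61  0.33 -0.42  1.76  0.15  1.09  0.16] g 0.201
```

Emit:
move_arm:
  increments: "0 1 1.5 -12 0 0 0; 0 0 0 -25 0 0 0; 0 0 0 -30 0 0 0; 0 0 0 -30 0 0 0; 0 0 0 -30 0 0 0; 0 0 0 -25 0 0 0; 0 0 0 -16 0 0 0; 0 0 0 -8 0 0 0"

```text
t: 14.4
eef_pos: [0.534, -0.2112, 0.0733]
tool_rot: [-0.001, 0.701, 0.713, -0.0]
contact_force: [0.6, -0.1, -4.6]
gripper_width: 0.199
```

Emit:
move_arm:
  increments: "0 0 0 -4 0 0 0; 0 0 0 -4 0 0 0; 0 0 0 -3 0 0 0; 0 0 0 -2 0 0 0; 0 0 0 -2 0 0 0; 0 0 0 -1.5 0 0 0; 0 0 0 -1 0 0 0; 0 0 0 0 0 0 0"

```text
t: 15.4
eef_pos: [0.5342, -0.212, 0.0567]
tool_rot: [-0.0, 0.702, 0.712, -0.0]
contact_force: [1.1, -0.4, -4.6]
gripper_width: 0.2
```

Run:
```python
from st import *
o=st(); p,d=vision.read_camera("scene")
cv2.imwrite("pics/s4.png",cv2.resize(p[60:300,180:500,::-1],None,fx=2.4,fy=2.4))
```

```text
t 15.40 p [ 534.2 -212.    56.7] toolz [-0.  0. -1.] yaw of tool y deg 0.86 F [ 1.1 -0.4 -4.6] T [-0.01 -0.02  0.  ] q [ 0.54  0.56 -0.36  1.91  0.29  0.72  0.03] g 0.2
```

View pics/s4.png

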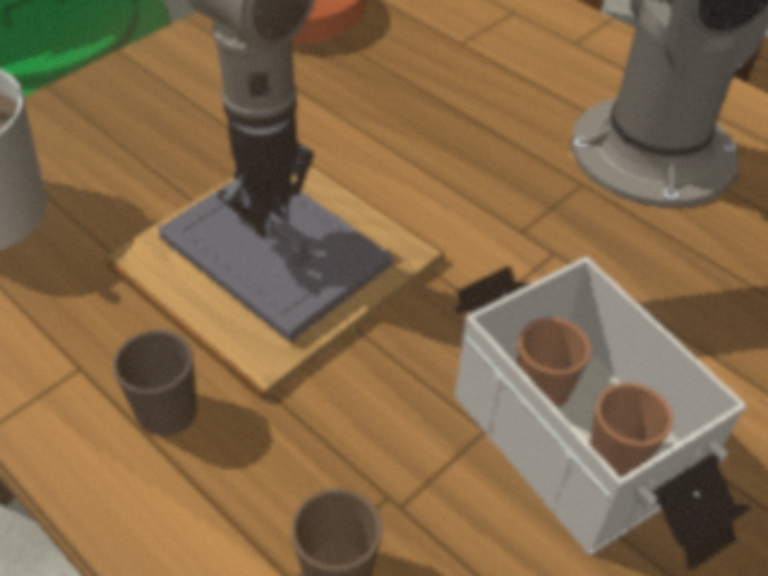

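Lid is level over the board centre, about 4 mm above it, with margin all round. Lower it slowly the rest of the way.

Emit:
move_arm:
  increments: "0 0 0 -0.7 0 0 0; 0 0 0 -0.7 0 0 0; 0 0 0 -0.7 0 0 0; 0 0 0 -0.6 0 0 0; 0 0 0 -0.5 0 0 0; 0 0 0 -0.3 0 0 0; 0 0 0 0 0 0 0; 0 0 0 0 0 0 0"

```text
t: 16.45
eef_pos: [0.5342, -0.212, 0.0533]
tool_rot: [0.0, 0.702, 0.712, 0.0]
contact_force: [-0.2, -0.6, -4.3]
gripper_width: 0.198
```

Emit:
move_arm:
  increments: "0 0 0 -0.4 0 0 0; 0 0 0 0 0 0 0; 0 0 0 -0.4 0 0 0; 0 0 0 0 0 0 0; 0 0 0 -0.4 0 0 0; 0 0 0 0 0 0 0; 0 0 0 0 0 0 0; 0 0 0 0 0 0 0"

```text
t: 17.45
eef_pos: [0.5343, -0.212, 0.0529]
tool_rot: [0.0, 0.702, 0.712, -0.0]
contact_force: [-4.1, 1.6, 7.1]
gripper_width: 0.204
```

Contact: the vertical force went from -4.5 to +7 N. Ease off slightly, then open.

Emit:
move_arm:
  increments: "0 0 0 0.4 0 0 0; 0 0 0 0.2 0 0 0; 0.25 0 0 0 0 0 0; 0.35 0 0 0 0 0 0; 0.5 0 0 0 0 0 0; 0.6 0 0 0 0 0 0; 0.6 0 0 0 0 0 0; 0.6 0 0 0 0 0 0"

```text
t: 18.45
eef_pos: [0.5342, -0.212, 0.0527]
tool_rot: [0.0, 0.702, 0.712, 0.0]
contact_force: [0.7, 0.4, -0.1]
gripper_width: 0.602
```

Emit:
move_arm:
  increments: "0.6 0 0 10 0 0 0; 0.6 0 0 20 0 0 0; 0.6 0 0 30 0 0 0; 0.6 0 0 40 0 0 0; 0.6 0 0 40 0 0 0; 0.6 0 0 40 0 0 0; 0.6 0 0 20 0 0 0; 0.6 0 0 0 0 0 0"

```text
t: 19.45
eef_pos: [0.5354, -0.2121, 0.2558]
tool_rot: [0.002, 0.702, 0.712, 0.001]
contact_force: [-1.0, -0.6, -1.2]
gripper_width: 0.602
```

Emit:
move_arm:
  increments: "0.6 -20 -30 5 0 0 0; 0.6 -20 -40 0 0 0 0; 0.6 -20 -40 0 0 0 0; 0.6 -20 -40 0 0 0 0; 0.6 -20 -40 0 0 0 0; 0.6 -20 -40 0 0 0 0; 0.6 -10 -30 0 0 0 0; 0.6 0 0 0 0 0 0"

```text
t: 20.45
eef_pos: [0.4016, -0.4744, 0.2564]
tool_rot: [-0.001, 0.704, 0.711, -0.001]
contact_force: [-0.1, 0.7, -1.2]
gripper_width: 0.598
```

Run:
```python
from st import *
o=st(); p,d=vision.read_camera("top"); cv2.imwrite("pics/t5.png",p[:,:,::-1])
p2,_=vision.read_camera("scene"); cv2.imwrite("pics/s5.png",p2[:,:,::-1])
P=cloud(cam("top"),d); Z=P[:,:,2]
roi=np.zeros((400,640),bool); roi[170:300,335:460]=1
for nm,z,t in [("lidtop",.038,.006),("handle",.078,.008)]:
    q=P[roi&(abs(Z-z)<t)]; print(nm,len(q),cv2.minAreaRect((q[:,:2]*1000).astype(np.float32)),np.median(q[:,2]))
    A=np.c_[q[:,:2],np.ones(len(q))]; print(np.linalg.lstsq(A,q[:,2],rcond=None)[0])
```

```text
t 20.45 p [ 401.6 -474.4  256.4] toolz [-0.002  0.001 -1.   ] yaw of tool y deg 0.57 F [-0.1  0.7 -1.2] T [ 0.1  -0.01  0.01] q [ 0.99  0.39 -0.29  1.64  0.12  1.13  0.67] g 0.598
lidtop 4697 ((533.455322265625, -212.43069458007812), (174.2828826904297, 244.80030822753906), 1.1732147932052612) 0.03801005280612432
[0.00018699 0.00027135 0.03797483]
handle 257 ((533.3578491210938, -212.28012084960938), (17.847850799560547, 113.4621810913086), 1.040778398513794) 0.07703085627689824
[0.0341169  0.00220657 0.05910735]
```

View pics/t5.png

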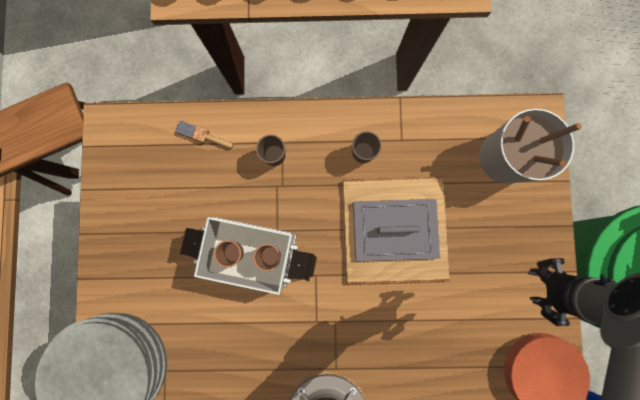

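View pics/s5.png

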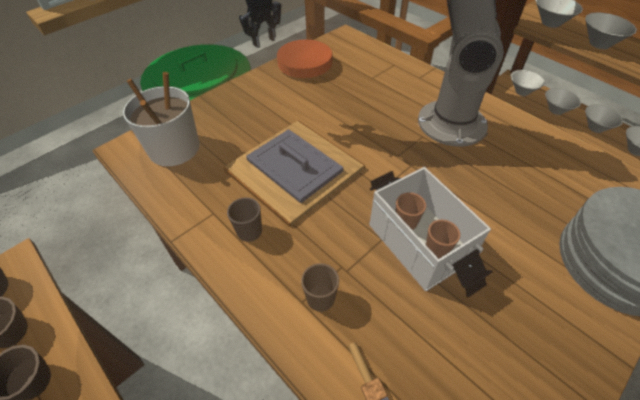

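The lid lies flat and centred on the board at (396,231), handle up. Both pots are upright in the box at (229,252) and (268,256), and the bench beakers haven't moved. Last check: is clip a as far open as clip b?

Run:
```python
from st import *
p,d=vision.read_camera("top")
cc=np.array([.4719,.2151]);u=np.array([.2181,.9759]);v=np.array([.9759,-.2181])
P=cloud(cam("top"),d).reshape(-1,3); L=np.c_[(P[:,:2]-cc)@v,(P[:,:2]-cc)@u,P[:,2]]*1000
for a in range(128,200,8):
    r=[]
    for s in (1,-1):
        m=(abs(L[:,0])<15)&(s*L[:,1]>=a)&(s*L[:,1]<a+8); r+=[m.sum(),np.round(np.median(L[m,2]),0) if m.any() else None]
    print(a,r)
bot.hand_in()
```

```text
128 [np.int64(25), np.float64(105.0), np.int64(32), np.float64(105.0)]
136 [np.int64(23), np.float64(98.0), np.int64(34), np.float64(97.0)]
144 [np.int64(25), np.float64(93.0), np.int64(34), np.float64(90.0)]
152 [np.int64(22), np.float64(86.0), np.int64(32), np.float64(85.0)]
160 [np.int64(25), np.float64(80.0), np.int64(32), np.float64(81.0)]
168 [np.int64(36), np.float64(80.0), np.int64(29), np.float64(79.0)]
176 [np.int64(38), np.float64(88.0), np.int64(31), np.float64(88.0)]
184 [np.int64(2), np.float64(87.0), np.int64(30), np.float64(51.0)]
192 [np.int64(0), None, np.int64(26), np.float64(-1.0)]
the job is handed in; nothing more can be done
```

The damp box is open and the job is handed in, with the arm clear of everything at about 20.5 s on the robot's clock. I flipped clip b and then clip a with the shut fingers, lifted the lid straight up by its handle, and set it on the ware board.

The last checks all agreed:
- **Clips:** both hang fully open, and their depth profiles match to within about 3 mm.
- **Lid:** it lies flat, handle up, with its top at 38.0 mm as expected. It is within 2 mm of the board's centre and square to it.
- **Pots and beakers:** both pots stand in the box, and the two beakers on the bench look unmoved in the pictures.
- **Force:** the set-down contact read about 7 N. No reading at the end of any move was higher, though I didn't log the force during moves.

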